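Put the loose grinder heads away in their dishes

ROBOT

A 7-joint arm with a two-finger parallel gripper is mounted at the origin on the work surface. World frame = base frame: x ahead of the robot, y to its left, z up, the work surface at z = 0. Lengths are in m, angles in rad, forces in N, time in s.
With the tool pointing down it reaches from about 0.425 to 0.925 m from the base axis. Payload 6.8 kg.
Tool frame: the origin (TCP) lies at the very end of the fingers, on their centre line; the grasp point (between the pads) lies 19 mm behind it; z points along the fingers, y is the line along which they close (so a half turn about z gives the same grasp; the last joint's range is limited). The gripper opens to 88 mm and grips with 3 to 60 N. Pads are 20 mm wide; open, the fingers measure 115 mm over their backs; the gripper's body (75 mm by 178 mm) begins 61 mm behind the grasp point.
Start: joints at [-1.345, 0.477, 0.022, 1.555, -0.011, 1.109, -0.083], TCP at [0.221, 0.638, 0.223] pointing down, gripper open.
Joint ranges: [-2.96, 2.96], [-0.34, 2.1], [-1.41, 1.46], [0.24, 2.44], [-1.37, 4.51], [0.17, 1.92], [-2.96, 2.96]. Speed limits (rad/s): [2.39, 2.39, 3.14, 3.14, 3.14, 3.14, 3.14].

INTERFACE

Orientations are given as a unit quaternion [w, x, y, z].
In Python, from bench import arm gives the robot as it stands.
- The arm moves only by the tool jog_arm, never from a script. Its arguments are lists of equal length, an entry for each row: "delta_pos": the shift along the world's x, y, z each as a share of 50 cm, from -1 to 1, a list of three; "turn": the turn, a rotation vector about the world's x, y, z each as a share of 1.5 rad, from -1 to 1, a list of three; "hand": the opening, from -1 (shut) to 1 (fully open). In form: {"delta_pos": [[x, y, z], ...], "turn": [[ax, ay, az], ...], "hand": [hand, ...]}. A call has exactly 10 rows; each row is the pose to reach, as a shift and turn from the pose commanded when the call began; what a row does not reach only later rows make up. A row lasts 1/8 s, in which the tool goes at most 62.5 mm and 10.7 degrees, less where a joint would pass 70% of its speed; a pose out of reach is approached as far as the arm can. A call with a number of a shift or a turn outside -1 to 1 is refused whole. A call with a gripper value outside its range is refused whole. The fingers move at their own pace and stop on an object; "newtons" is the grip in N (left out, the last holds). Time passes only in rows, so rows that repeat a pose let the fingers close, or fill a call up. It gives the time, the measured TCP pose, the force, the opening and the grip force at its end, in the units of the state.
- arm.state(): the state, without advancing time (a new reading comes with each control period).
- arm.read_camera(name): name is "side" or "top"; returns a dict with "color" (420x560x3 uint8, blue, green, red), "fov_y" (degrees; the focal length in pixels is half the picture's height over the tangent of half this angle, whatever the lens; pixels are square), "cx", "cy" (the principal point, pixels), "D" ([k1, k2, p1, p2, k3] as OpenCV has them; the pictures are not rectified), "R" (3x3) and "t" (3): a world point X has camera coordinates R X + t. Camera axes: x right, y down, z forward; pixel columns grow to the right and rows downward; lengths in m; the calibration is good to about 2 mm. A picture is of the moment at which its call begins. There is no depth.
- arm.job_done(): hands the job in; it is judged then, once.
The state is a dict: "time": time; "qpos": joint angles; "joint_velocities": joint speeds; "joint_efforts": joint torques, N m; "eef_pos": TCP position; "tcp_rot": TCP orientation; "wrist_force": force on the tool from outside, world axes, zero at the start; "moment": the same for the moment, N m; "gripper_width": opening from 0.0 (shut) to 1.0 (fully open); "finger_force": force on a finger pad.
Only numpy, scipy, OpenCV 4.12 (cv2) and the standard library are available. Lean on these libraries where they do the work, as an engineer would, in place of code of your own. Each camera call takes 0.05 s, during which the arm holds its last target. There are 200 camera calls.

TASK

Put the four loose grinding heads away: stand each one upright, flat on the floor of the storage dish of the same colour as the hub disc on its top (red, blue, green, yellow). Set them down gently, never tip or drop one, leave the black dish empty (its head is on the grinder) and leave the jar where it stands.

Things in the scene. Friction and masses are not known exactly. Their poses are not given: they have to be found in the camera images.
- drum_mid (a point): Sanding drum: upright brown cylinder, 48 mm across and 64 mm tall, loose, rigid, 70 to 250 g, standing on the table; on its flat top is a red hub disc, the colour of the dish it belongs in. The point is its centre, 32 mm above its underside; z is its axis, up.
- felt_mid (a point): Felt polishing wheel: upright off-white cylinder, 62 mm across and 52 mm tall, loose, rigid, 70 to 250 g, standing on the table; on its flat top is a blue hub disc, the colour of the dish it belongs in. The point is its centre, 26 mm above its underside; z is its axis, up.
- flap_mid (a point): Flap wheel: upright dark grey and brown ribbed cylinder (ribs stand out up to 1.5 mm), 54 mm across and 54 mm tall, loose, rigid, 70 to 250 g, standing on the table; on its flat top is a green hub disc, the colour of the dish it belongs in. The point is its centre, 27 mm above its underside; z is its axis, up.
- stone_mid (a point): Grinding stone: upright pinkish grey cylinder whose top 12 mm is narrowed and rounded (straight sides up to 46 mm), 38 mm across and 58 mm tall, loose, rigid, 70 to 250 g, standing on the table; on its flat top is a yellow hub disc, the colour of the dish it belongs in. The point is its centre, 29 mm above its underside; z is its axis, up.
- red_dish: Low round red storage dish fixed to the table, 76 mm across outside, 68 mm inside; rim 8 mm above the table, flat floor 3 mm above the table with a white circle 48 mm across. Origin: centre of its underside, on the table. Empty at the start.
- blue_dish: Low round blue storage dish fixed to the table, 90 mm across outside, 82 mm inside; rim 8 mm above the table, flat floor 3 mm above the table with a white circle 62 mm across. Origin: centre of its underside, on the table. Empty at the start.
- green_dish: Low round green storage dish fixed to the table, 82 mm across outside, 74 mm inside; rim 8 mm above the table, flat floor 3 mm above the table with a white circle 54 mm across. Origin: centre of its underside, on the table. Empty at the start.
- yellow_dish: Low round yellow storage dish fixed to the table, 66 mm across outside, 58 mm inside; rim 8 mm above the table, flat floor 3 mm above the table with a white circle 38 mm across. Origin: centre of its underside, on the table. Empty at the start.
- black_dish: Low round black storage dish fixed to the table, 82 mm across outside, 74 mm inside; rim 8 mm above the table, flat floor 3 mm above the table with a white circle 54 mm across. Origin: centre of its underside, on the table. Its head, a dark roller with a black hub, is mounted on the grinder: this dish stays empty.
- jar_mid (a point): Closed mint-green jar with a paper band and white lid, 57 mm across and 74 mm tall, standing loose on the table (250 g), not to be moved. The point is its centre, 37 mm above its underside.

How it is judged:
At the end, for the whole second after the job is handed in: Each head stands in the dish of its hub colour: centre within 12.5 mm of the dish's centre sideways (anywhere inside the rim), underside within 3 mm of the dish's floor, upright within 0.08 rad, released and at rest (under 0.02 m/s). The black dish therefore stays empty (horizontal distance between drum_mid and red_dish below 0.0125 m and z of drum_mid in the frame of red_dish between 0.031 and 0.038 m and angle between each of drum_mid, felt_mid, flap_mid, stone_mid's own z axis and vertical below 0.08 rad and linear speed of each of drum, felt, flap, stone below 0.02 m/s and horizontal distance between felt_mid and blue_dish below 0.0125 m and z of felt_mid in the frame of blue_dish between 0.025 and 0.032 m and horizontal distance between flap_mid and green_dish below 0.0125 m and z of flap_mid in the frame of green_dish between 0.026 and 0.033 m and horizontal distance between stone_mid and yellow_dish below 0.0125 m and z of stone_mid in the frame of yellow_dish between 0.028 and 0.035 m); the robot touches nothing.
It fails at once if the sanding drum is dropped or knocked flying (faster than 0.7 m/s while not held) or tipped over ((linear speed of drum above 0.7 m/s and contact force between the fingers and drum below 0.05 N) or angle between drum_mid's own z axis and vertical above 0.9 rad).
It fails at once if the felt wheel is dropped or knocked flying (faster than 0.7 m/s while not held) or tipped over ((linear speed of felt above 0.7 m/s and contact force between the fingers and felt below 0.05 N) or angle between felt_mid's own z axis and vertical above 0.9 rad).
It fails at once if the flap wheel is dropped or knocked flying (faster than 0.7 m/s while not held) or tipped over ((linear speed of flap above 0.7 m/s and contact force between the fingers and flap below 0.05 N) or angle between flap_mid's own z axis and vertical above 0.9 rad).
It fails at once if the grinding stone is dropped or knocked flying (faster than 0.7 m/s while not held) or tipped over ((linear speed of stone above 0.7 m/s and contact force between the fingers and stone below 0.05 N) or angle between stone_mid's own z axis and vertical above 0.9 rad).
It fails at once if the jar is shifted by more than 25 mm or tipped (distance of jar_mid from where it was at the start of the episode above 0.025 m or angle between jar_mid's own z axis and vertical above 0.3 rad).
It also fails if it takes over 120 s, if anything falls off the work surface, if the arm or the gripper's body presses on something with over 40 N, if the wrist force passes 120 N, or if a joint passes its speed limit or range.

## Working session

There is one attempt and no reset: what is moved stays moved. The work goes in short steps, Python scripts to look and compute and a tool call to move; the robot and the scene stay as the last step left them, time stands still between calls to the robot, and variables do not carry over. Pictures are saved under pics/ and viewed, at most 14 in all, crops included, and the job is handed in when it is done.

Besides the shell and the picture viewer there is one more tool, called as a command line: name --argument value ..., lists and objects as JSON in quotes. jog_arm: Moves the arm, as the interface text tells. Shift numbers are shares of 50 cm and turn numbers shares of 1.5 rad, none past 1 either way. Its arguments: {"type":"object","properties":{"delta_pos":{"type":"array","items":{"type":"array","items":{"type":"number"}}},"turn":{"type":"array","items":{"type":"array","items":{"type":"number"}}},"hand":{"type":"array","items":{"type":"number"}},"newtons":{"type":"number"}},"required":["delta_pos","turn","hand"]}

```bash
mkdir -p pics; python3 - <<'E'
from bench import arm
import cv2,numpy as np,pickle
for n in("top","side"):
    c=arm.read_camera(n);cv2.imwrite(f"pics/{n}0.png",c["color"]);pickle.dump(c,open(f"{n}0.pkl","wb"))
    R=np.array(c["R"]);print(n,c["fov_y"],c["cx"],c["cy"],c["D"],(-R.T@np.array(c["t"])).round(3),R.round(3).tolist())
s=arm.state();print({k:np.round(v,3).tolist() for k,v in s.items()})
E
```

```text
top 42.30373139003764 294.3031211067542 200.35516254857282 [-0.15378853  0.          0.          0.          0.        ] [ 0.342 -0.02   1.333] [[-0.003, -1.0, -0.019], [-0.991, 0.005, -0.132], [0.132, 0.018, -0.991]]
side 44.263573851964686 268.11595278915314 209.73189383836024 [0.01574981 0.         0.         0.         0.        ] [ 0.361 -0.709  0.998] [[0.979, -0.205, 0.011], [-0.155, -0.774, -0.614], [0.134, 0.599, -0.789]]
{'time': 0.1, 'qpos': [-1.345, 0.478, 0.022, 1.556, -0.012, 1.109, -0.083], 'joint_velocities': [0.002, -0.001, 0.001, -0.001, 0.001, -0.001, -0.0], 'joint_efforts': [0.004, -58.409, 1.54, -27.331, -0.054, 0.013, 0.0], 'eef_pos': [0.221, 0.637, 0.222], 'tcp_rot': [-0.0, 0.166, 0.986, -0.001], 'wrist_force': [0.791, -0.706, -0.415], 'moment': [-0.015, -0.026, -0.043], 'finger_force': 0.0, 'gripper_width': 0.996}
```

View pics/top0.png

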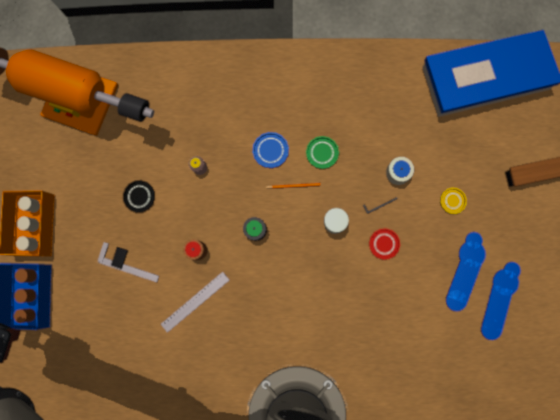

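View pics/side0.png

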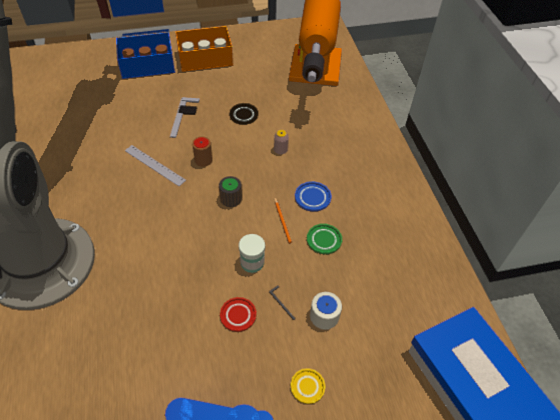

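The top view shows the heads at drum (195,250), felt (401,169), flap (255,230) and stone (198,165). The dishes are red (385,244), blue (271,151), green (323,153), yellow (454,201) and black (138,196), and the jar is at (337,221). The side view agrees with this.

```bash
cat > h.py <<'E'
import cv2,numpy as np
def K(c):
    f=c["color"].shape[0]/2/np.tan(np.radians(c["fov_y"])/2)
    return np.array([[f,0,c["cx"]],[0,f,c["cy"]],[0,0,1]])
def ray(c,uv,z):
    R=np.array(c["R"]);C=-R.T@np.array(c["t"])
    u=cv2.undistortPoints(np.array([[uv]],float),K(c),np.array(c["D"]))[0,0]
    d=R.T@np.array([u[0],u[1],1]);return C+d*(z-C[2])/d[2]
def proj(c,X):
    return cv2.projectPoints(np.array([X],float),cv2.Rodrigues(np.array(c["R"]))[0],np.array(c["t"],float),K(c),np.array(c["D"]))[0][0,0]
H={"red":[(0,6),(174,180)],"blue":[(100,125)],"green":[(50,85)],"yellow":[(22,33)]}
def blobs(c,col,amin=25):
    h=cv2.cvtColor(c["color"],cv2.COLOR_BGR2HSV)
    m=sum(cv2.inRange(h,(a,130,60),(b,255,255)) for a,b in H[col])
    out=[]
    for k in cv2.findContours(m,cv2.RETR_EXTERNAL,cv2.CHAIN_APPROX_NONE)[0]:
        if cv2.contourArea(k)>=amin: out.append((cv2.fitEllipse(k)[0],cv2.contourArea(k),cv2.fitEllipse(k)[1]))
    return out
E
python3 - <<'E'
import pickle;from h import *
hub={"red":.064,"blue":.052,"green":.054,"yellow":.058}
for n in("top","side"):
    c=pickle.load(open(n+"0.pkl","rb"))
    for k in H:
        for uv,a,ax in blobs(c,k):
            print(n,k,np.round(uv,1),a,np.round(ax,1),"hub",ray(c,uv,hub[k])[:2].round(4),"dish",ray(c,uv,.008)[:2].round(4))
    uv={"top":(337,220),"side":(252,244)}[n];print("jar",ray(c,uv,.074).round(3))
E
```

```text
top red [192.5 249. ] 175.0 [14.8 15.2] hub [0.3969 0.2436] dish [0.3993 0.2552]
top red [384.2 243.6] 696.0 [29.7 30. ] hub [ 0.4079 -0.2065] dish [ 0.4109 -0.2148]
top blue [ 23.  292.6] 1758.5 [35.6 79.4] hub [0.2868 0.6731] dish [0.2849 0.6969]
top blue [500.1 299.2] 1499.5 [23.  89.9] hub [ 0.2733 -0.4844] dish [ 0.271  -0.5003]
top blue [466.1 271.1] 1527.0 [23.5 89. ] hub [ 0.3413 -0.403 ] dish [ 0.3413 -0.4162]
top blue [401.2 168.5] 174.5 [14.7 15.3] hub [ 0.5887 -0.2539] dish [ 0.5971 -0.2619]
top blue [270.2 149.8] 901.5 [33.8 34. ] hub [0.6363 0.0616] dish [0.6464 0.0644]
top blue [492.4  70.2] 6835.0 [ 63.8 151.5] hub [ 0.8415 -0.497 ] dish [ 0.8586 -0.5134]
top green [253.8 228. ] 167.0 [14.5 14.8] hub [0.447  0.0998] dish [0.4508 0.1041]
top green [322.1 152.1] 764.0 [31.1 31.4] hub [ 0.6294 -0.0635] dish [ 0.6398 -0.0651]
top yellow [453.1 200.4] 519.5 [25.3 26.3] hub [ 0.5099 -0.3759] dish [ 0.5165 -0.3899]
top yellow [194.9 162.5] 70.5 [9.3 9.9] hub [0.6055 0.2435] dish [0.6158 0.2538]
top yellow [ 65.2 110.6] 37.5 [ 5.1 25.6] hub [0.7441 0.583 ] dish [0.7599 0.6066
[... 383 characters left out ...]
lue [326.4 304.3] 244.5 [16.5 19. ] hub [ 0.5886 -0.2528] dish [ 0.5992 -0.2315]
side blue [312.5 195.9] 763.5 [27.9 34.9] hub [0.6341 0.0288] dish [0.6468 0.0632]
side blue [145.1  54. ] 2106.0 [47.1 64.4] hub [0.2807 0.6624] dish [0.277  0.7262]
side blue [132.3   6.7] 666.0 [15.1 67.6] hub [0.256  0.9298] dish [0.2511 1.006 ]
side green [323.9 238.4] 771.0 [28.7 34.4] hub [ 0.6271 -0.096 ] dish [ 0.64   -0.0661]
side green [229.7 184. ] 121.5 [10.6 14.8] hub [0.4474 0.1022] dish [0.4516 0.1418]
side yellow [307.5 385.8] 925.5 [33.7 35.1] hub [ 0.5084 -0.4074] dish [ 0.5162 -0.3913]
side yellow [280.9 132.8] 36.0 [6.  8.1] hub [0.606  0.2466] dish [0.619  0.2975]
jar [ 0.465 -0.093  0.074]
```

jog_arm --delta_pos '[[0.352, -0.786, 0], [0.352, -0.786, 0], [0.352, -0.786, 0], [0.352, -0.786, 0], [0.352, -0.786, 0], [0.352, -0.786, 0], [0.352, -0.786, 0], [0.352, -0.786, 0], [0.352, -0.786, -0.1], [0.352, -0.786, -0.2]]' --turn '[[0, 0, 0], [0, 0, 0], [0, 0, 0], [0, 0, 0], [0, 0, 0], [0, 0, 0], [0, 0, 0], [0, 0, 0], [0, 0, 0], [0, 0, 0]]' --hand '[1, 1, 1, 1, 1, 1, 1, 1, 1, 1]' --newtons 25

```text
time: 1.35
eef_pos: [0.3972, 0.2462, 0.1219]
tcp_rot: [0.001, 0.166, 0.986, 0.001]
wrist_force: [0.2, 0.6, -0.7]
gripper_width: 0.999
finger_force: 0.0
```

jog_arm --delta_pos '[[0, 0, -0.05], [0, 0, -0.1], [0, 0, -0.15], [0, 0, -0.19], [0, 0, -0.2], [0, 0, -0.2], [0, 0, -0.2], [0, 0, -0.2], [0, 0, -0.2], [0, 0, -0.2]]' --turn '[[0, 0, 0], [0, 0, 0], [0, 0, 0], [0, 0, 0], [0, 0, 0], [0, 0, 0], [0, 0, 0], [0, 0, 0], [0, 0, 0], [0, 0, 0]]' --hand '[1, 1, 1, 1, 1, 1, -1, -1, -1, -1]' --newtons 25

```text
time: 2.6
eef_pos: [0.3972, 0.2448, 0.0229]
tcp_rot: [0.0, 0.166, 0.986, 0.0]
wrist_force: [-1.2, -3.6, 2.0]
gripper_width: 0.587
finger_force: 1.8
```

jog_arm --delta_pos '[[0, 0, 0], [0, 0, 0], [0, 0, 0], [0, 0, 0.02], [0, 0, 0.08], [0, 0, 0.16], [0, 0, 0.24], [0.03, -0.02, 0.3], [0.1, -0.08, 0.3], [0.16, -0.14, 0.3]]' --turn '[[0, 0, 0], [0, 0, 0], [0, 0, 0], [0, 0, 0], [0, 0, 0], [0, 0, 0], [0, 0, 0], [0, 0, 0], [0, 0, 0], [0, 0, 0]]' --hand '[-1, -1, -1, -1, -1, -1, -1, -1, -1, -1]'

```text
time: 3.85
eef_pos: [0.4782, 0.1745, 0.1737]
tcp_rot: [0.001, 0.166, 0.986, 0.001]
wrist_force: [-0.2, 0.5, -2.4]
gripper_width: 0.541
finger_force: 25.0
```

jog_arm --delta_pos '[[0, -0.06, 0], [0, -0.15, 0], [0, -0.24, 0], [0, -0.33, 0], [0, -0.42, 0], [-0.01, -0.51, 0], [-0.04, -0.6, 0], [-0.08, -0.69, 0], [-0.12, -0.76, 0], [-0.132, -0.78, 0]]' --turn '[[0, 0, 0], [0, 0, 0], [0, 0, 0], [0, 0, 0], [0, 0, 0], [0, 0, 0], [0, 0, 0], [0, 0, 0], [0, 0, 0], [0, 0, 0]]' --hand '[-1, -1, -1, -1, -1, -1, -1, -1, -1, -1]'

```text
time: 5.1
eef_pos: [0.4095, -0.2172, 0.1729]
tcp_rot: [-0.0, 0.168, 0.986, -0.0]
wrist_force: [0.5, -0.2, -1.4]
gripper_width: 0.542
finger_force: 25.0
```

jog_arm --delta_pos '[[0.002, 0.004, -0.06], [0.002, 0.004, -0.12], [0.002, 0.004, -0.18], [0.002, 0.004, -0.23], [0.002, 0.004, -0.265], [0.002, 0.004, -0.282], [0.002, 0.004, -0.29], [0.002, 0.004, -0.293], [0.002, 0.004, -0.293], [0.002, 0.004, -0.293]]' --turn '[[0, 0, 0], [0, 0, 0], [0, 0, 0], [0, 0, 0], [0, 0, 0], [0, 0, 0], [0, 0, 0], [0, 0, 0], [0, 0, 0], [0, 0, 0]]' --hand '[-1, -1, -1, -1, -1, -1, -1, -1, -1, -1]'

```text
time: 6.35
eef_pos: [0.4125, -0.2133, 0.0266]
tcp_rot: [0.0, 0.166, 0.986, -0.0]
wrist_force: [0.6, 0.1, -2.0]
gripper_width: 0.543
finger_force: 25.0
```

jog_arm --delta_pos '[[0, 0, -0.001], [0, 0, -0.001], [0, 0, -0.001], [0, 0, -0.001], [0, 0, 0.02], [0, 0, 0.08], [0, 0, 0.16], [0, 0, 0.24], [0, 0, 0.3], [0.08, -0.02, 0.3]]' --turn '[[0, 0, 0], [0, 0, 0], [0, 0, 0], [0, 0, 0], [0, 0, 0], [0, 0, 0], [0, 0, 0], [0, 0, 0], [0, 0, 0], [0, 0, 0]]' --hand '[-1, 1, 1, 1, 1, 1, 1, 1, 1, 1]'

```text
time: 7.6
eef_pos: [0.4521, -0.2237, 0.1796]
tcp_rot: [0.002, 0.167, 0.986, 0.001]
wrist_force: [1.5, -0.9, -1.3]
gripper_width: 1.001
finger_force: 0.0
```

jog_arm --delta_pos '[[0.1, -0.03, 0], [0.2, -0.05, 0], [0.274, -0.06, 0], [0.274, -0.06, -0.08], [0.274, -0.06, -0.16], [0.274, -0.06, -0.17], [0.274, -0.06, -0.22], [0.274, -0.06, -0.27], [0.274, -0.06, -0.305], [0.274, -0.06, -0.315]]' --turn '[[0, 0, 0], [0, 0, 0], [0, 0, 0], [0, 0, 0], [0, 0, 0], [0, 0, 0], [0, 0, 0], [0, 0, 0], [0, 0, 0], [0, 0, 0]]' --hand '[1, 1, 1, 1, 1, 1, 1, 1, 1, 1]'

```text
time: 8.85
eef_pos: [0.5892, -0.2533, 0.0188]
tcp_rot: [-0.0, 0.166, 0.986, 0.0]
wrist_force: [0.0, 0.7, 0.0]
gripper_width: 1.001
finger_force: 0.0
```

jog_arm --delta_pos '[[0, 0, 0], [0, 0, 0], [0, 0, 0], [0, 0, 0], [0, 0, 0], [0, 0, 0], [0, 0, 0], [0, 0, 0.02], [0, 0, 0.06], [0, 0, 0.12]]' --turn '[[0, 0, 0], [0, 0, 0], [0, 0, 0], [0, 0, 0], [0, 0, 0], [0, 0, 0], [0, 0, 0], [0, 0, 0], [0, 0, 0], [0, 0, 0]]' --hand '[1, -1, -1, -1, -1, -1, -1, -1, -1, -1]'

```text
time: 10.1
eef_pos: [0.5886, -0.253, 0.0795]
tcp_rot: [-0.001, 0.166, 0.986, 0.0]
wrist_force: [0.4, 0.3, -2.0]
gripper_width: 0.703
finger_force: 25.0
```

jog_arm --delta_pos '[[0, 0, 0.08], [0.01, 0.05, 0.15], [0.03, 0.13, 0.16], [0.05, 0.22, 0.16], [0.07, 0.31, 0.16], [0.09, 0.4, 0.16], [0.1, 0.49, 0.16], [0.11, 0.57, 0.16], [0.116, 0.62, 0.16], [0.116, 0.634, 0.16]]' --turn '[[0, 0, 0], [0, 0, 0], [0, 0, 0], [0, 0, 0], [0, 0, 0], [0, 0, 0], [0, 0, 0], [0, 0, 0], [0, 0, 0], [0, 0, 0]]' --hand '[-1, -1, -1, -1, -1, -1, -1, -1, -1, -1]'

```text
time: 11.35
eef_pos: [0.6472, 0.0661, 0.1595]
tcp_rot: [0.0, 0.165, 0.986, 0.0]
wrist_force: [-0.6, -0.2, -2.4]
gripper_width: 0.7
finger_force: 25.0
```

jog_arm --delta_pos '[[0, 0, -0.04], [0, 0, -0.1], [0, 0, -0.16], [0, 0, -0.21], [0, 0, -0.245], [0, 0, -0.264], [0, 0, -0.27], [0, 0, -0.273], [0, 0, -0.273], [0, 0, -0.273]]' --turn '[[0, 0, 0], [0, 0, 0], [0, 0, 0], [0, 0, 0], [0, 0, 0], [0, 0, 0], [0, 0, 0], [0, 0, 0], [0, 0, 0], [0, 0, 0]]' --hand '[-1, -1, -1, -1, -1, -1, -1, -1, -1, -1]'

```text
time: 12.6
eef_pos: [0.6475, 0.0639, 0.0228]
tcp_rot: [0.0, 0.166, 0.986, 0.0]
wrist_force: [-0.2, -0.3, -2.5]
gripper_width: 0.7
finger_force: 25.0
```

jog_arm --delta_pos '[[0, 0, -0.002], [0, 0, -0.002], [0, 0, -0.002], [0, 0, -0.002], [0, 0, -0.002], [0, 0, 0.02], [0, 0, 0.08], [0, 0, 0.16], [0, 0, 0.24], [-0.08, 0.01, 0.24]]' --turn '[[0, 0, 0], [0, 0, 0], [0, 0, 0], [0, 0, 0], [0, 0, 0], [0, 0, 0], [0, 0, 0], [0, 0, 0], [0, 0, 0], [0, 0, 0]]' --hand '[-1, -1, 1, 1, 1, 1, 1, 1, 1, 1]'

```text
time: 13.85
eef_pos: [0.6113, 0.0683, 0.1466]
tcp_rot: [0.005, 0.167, 0.986, 0.001]
wrist_force: [0.0, 0.6, -0.4]
gripper_width: 1.001
finger_force: 0.0
```

jog_arm --delta_pos '[[-0.1, 0.02, 0], [-0.2, 0.04, 0], [-0.3, 0.06, 0], [-0.32, 0.064, 0], [-0.32, 0.064, -0.05], [-0.32, 0.064, -0.1], [-0.32, 0.064, -0.15], [-0.32, 0.064, -0.2], [-0.32, 0.064, -0.235], [-0.32, 0.064, -0.245]]' --turn '[[0, 0, 0], [0, 0, 0], [0, 0, 0], [0, 0, 0], [0, 0, 0], [0, 0, 0], [0, 0, 0], [0, 0, 0], [0, 0, 0], [0, 0, 0]]' --hand '[1, 1, 1, 1, 1, 1, 1, 1, 1, 1]'

```text
time: 15.1
eef_pos: [0.4479, 0.1004, 0.0192]
tcp_rot: [-0.0, 0.166, 0.986, -0.0]
wrist_force: [0.0, 0.3, 0.0]
gripper_width: 0.999
finger_force: 0.0
```

jog_arm --delta_pos '[[0, 0, 0], [0, 0, 0], [0, 0, 0], [0, 0, 0], [0, 0, 0], [0, 0, 0], [0, 0, 0.02], [0, 0, 0.06], [0, 0, 0.13], [0, 0, 0.2]]' --turn '[[0, 0, 0], [0, 0, 0], [0, 0, 0], [0, 0, 0], [0, 0, 0], [0, 0, 0], [0, 0, 0], [0, 0, 0], [0, 0, 0], [0, 0, 0]]' --hand '[-1, -1, -1, -1, -1, -1, -1, -1, -1, -1]'

```text
time: 16.35
eef_pos: [0.4467, 0.1005, 0.1209]
tcp_rot: [-0.0, 0.166, 0.986, -0.0]
wrist_force: [0.5, -0.4, -1.5]
gripper_width: 0.609
finger_force: 25.0
```

jog_arm --delta_pos '[[0.02, -0.02, 0.06], [0.07, -0.06, 0.08], [0.14, -0.12, 0.08], [0.21, -0.18, 0.08], [0.28, -0.24, 0.08], [0.34, -0.29, 0.08], [0.375, -0.325, 0.08], [0.386, -0.333, 0.08], [0.386, -0.333, 0.03], [0.386, -0.333, -0.03]]' --turn '[[0, 0, 0], [0, 0, 0], [0, 0, 0], [0, 0, 0], [0, 0, 0], [0, 0, 0], [0, 0, 0], [0, 0, 0], [0, 0, 0], [0, 0, 0]]' --hand '[-1, -1, -1, -1, -1, -1, -1, -1, -1, -1]'

```text
time: 17.6
eef_pos: [0.64, -0.0645, 0.1047]
tcp_rot: [0.0, 0.166, 0.986, 0.0]
wrist_force: [0.1, -0.5, -0.9]
gripper_width: 0.613
finger_force: 25.0
```

jog_arm --delta_pos '[[0, 0, -0.05], [0, 0, -0.1], [0, 0, -0.135], [0, 0, -0.153], [0, 0, -0.16], [0, 0, -0.163], [0, 0, -0.163], [0, 0, -0.163], [0, 0, -0.163], [0, 0, -0.163]]' --turn '[[0, 0, 0], [0, 0, 0], [0, 0, 0], [0, 0, 0], [0, 0, 0], [0, 0, 0], [0, 0, 0], [0, 0, 0], [0, 0, 0], [0, 0, 0]]' --hand '[-1, -1, -1, -1, -1, -1, -1, -1, -1, -1]'

```text
time: 18.85
eef_pos: [0.6402, -0.0657, 0.0233]
tcp_rot: [0.0, 0.166, 0.986, 0.0]
wrist_force: [-0.4, -0.4, -1.0]
gripper_width: 0.615
finger_force: 25.0
```

jog_arm --delta_pos '[[0, 0, -0.002], [0, 0, -0.002], [0, 0, -0.002], [0, 0, -0.002], [0, 0, -0.002], [0, 0, 0.02], [0, 0, 0.08], [0, 0, 0.16], [0, 0, 0.24], [0, 0.1, 0.24]]' --turn '[[0, 0, 0], [0, 0, 0], [0, 0, 0], [0, 0, 0], [0, 0, 0], [0, 0, 0], [0, 0, 0], [0, 0, 0], [0, 0, 0], [0, 0, 0]]' --hand '[-1, -1, 1, 1, 1, 1, 1, 1, 1, 1]'

```text
time: 20.1
eef_pos: [0.6426, -0.0211, 0.1482]
tcp_rot: [0.004, 0.17, 0.985, -0.0]
wrist_force: [0.8, 0.8, -0.7]
gripper_width: 0.998
finger_force: 0.0
```

jog_arm --delta_pos '[[-0.01, 0.1, 0], [-0.03, 0.2, 0], [-0.05, 0.3, 0], [-0.06, 0.4, 0], [-0.068, 0.5, 0], [-0.068, 0.522, 0], [-0.068, 0.522, -0.05], [-0.068, 0.522, -0.1], [-0.068, 0.522, -0.1], [-0.068, 0.522, -0.1]]' --turn '[[0, 0, 0], [0, 0, 0], [0, 0, 0], [0, 0, 0], [0, 0, 0], [0, 0, 0], [0, 0, 0], [0, 0, 0], [0, 0, 0], [0, 0, 0]]' --hand '[1, 1, 1, 1, 1, 1, 1, 1, 1, 1]'

```text
time: 21.35
eef_pos: [0.607, 0.2445, 0.0944]
tcp_rot: [0.001, 0.167, 0.986, 0.0]
wrist_force: [-1.1, -0.5, 0.2]
gripper_width: 0.999
finger_force: 0.0
```

Next I lower to TCP z 0.014, grip the stone and lift it.

jog_arm --delta_pos '[[0, 0, -0.05], [0, 0, -0.1], [0, 0, -0.14], [0, 0, -0.158], [0, 0, -0.158], [0, 0, -0.158], [0, 0, -0.158], [0, 0, -0.158], [0, 0, -0.158], [0, 0, -0.158]]' --turn '[[0, 0, 0], [0, 0, 0], [0, 0, 0], [0, 0, 0], [0, 0, 0], [0, 0, 0], [0, 0, 0], [0, 0, 0], [0, 0, 0], [0, 0, 0]]' --hand '[1, 1, 1, 1, 1, -1, -1, -1, -1, -1]'

```text
time: 22.6
eef_pos: [0.6061, 0.2452, 0.0142]
tcp_rot: [-0.0, 0.166, 0.986, -0.0]
wrist_force: [0.6, -1.9, 0.5]
gripper_width: 0.469
finger_force: 0.4
```

jog_arm --delta_pos '[[0, 0, 0], [0, 0, 0], [0, 0, 0], [0, 0, 0], [0, 0, 0.02], [0, 0, 0.06], [0, 0, 0.13], [0, 0, 0.2], [0, 0, 0.26], [0, 0, 0.28]]' --turn '[[0, 0, 0], [0, 0, 0], [0, 0, 0], [0, 0, 0], [0, 0, 0], [0, 0, 0], [0, 0, 0], [0, 0, 0], [0, 0, 0], [0, 0, 0]]' --hand '[-1, -1, -1, -1, -1, -1, -1, -1, -1, -1]'

```text
time: 23.85
eef_pos: [0.6075, 0.2457, 0.1575]
tcp_rot: [0.002, 0.166, 0.986, 0.002]
wrist_force: [-0.4, 0.9, -1.2]
gripper_width: 0.428
finger_force: 25.0
```

jog_arm --delta_pos '[[0, -0.04, 0], [0, -0.12, 0], [-0.01, -0.2, 0], [-0.02, -0.29, 0], [-0.03, -0.38, 0], [-0.04, -0.47, 0], [-0.05, -0.56, 0], [-0.06, -0.65, 0], [-0.07, -0.73, 0], [-0.08, -0.8, 0]]' --turn '[[0, 0, 0], [0, 0, 0], [0, 0, 0], [0, 0, 0], [0, 0, 0], [0, 0, 0], [0, 0, 0], [0, 0, 0], [0, 0, 0], [0, 0, 0]]' --hand '[-1, -1, -1, -1, -1, -1, -1, -1, -1, -1]'

```text
time: 25.1
eef_pos: [0.5638, -0.1578, 0.1528]
tcp_rot: [-0.001, 0.167, 0.986, -0.0]
wrist_force: [0.5, -0.8, -1.0]
gripper_width: 0.429
finger_force: 25.0
```

jog_arm --delta_pos '[[-0.01, -0.07, 0], [-0.03, -0.15, 0], [-0.05, -0.23, 0], [-0.07, -0.31, 0], [-0.085, -0.38, 0], [-0.095, -0.44, 0], [-0.1, -0.465, 0], [-0.1, -0.471, 0], [-0.1, -0.471, -0.04], [-0.1, -0.471, -0.1]]' --turn '[[0, 0, 0], [0, 0, 0], [0, 0, 0], [0, 0, 0], [0, 0, 0], [0, 0, 0], [0, 0, 0], [0, 0, 0], [0, 0, 0], [0, 0, 0]]' --hand '[-1, -1, -1, -1, -1, -1, -1, -1, -1, -1]'

```text
time: 26.35
eef_pos: [0.5172, -0.3886, 0.103]
tcp_rot: [0.001, 0.165, 0.986, 0.0]
wrist_force: [0.3, -0.0, -0.9]
gripper_width: 0.428
finger_force: 25.0
```

jog_arm --delta_pos '[[0, -0.001, -0.04], [0, -0.001, -0.09], [0, -0.001, -0.13], [0, -0.001, -0.155], [0, -0.001, -0.166], [0, -0.001, -0.171], [0, -0.001, -0.172], [0, -0.001, -0.172], [0, -0.001, -0.172], [0, -0.001, -0.172]]' --turn '[[0, 0, 0], [0, 0, 0], [0, 0, 0], [0, 0, 0], [0, 0, 0], [0, 0, 0], [0, 0, 0], [0, 0, 0], [0, 0, 0], [0, 0, 0]]' --hand '[-1, -1, -1, -1, -1, -1, -1, -1, -1, -1]'

```text
time: 27.6
eef_pos: [0.5163, -0.3908, 0.0184]
tcp_rot: [0.0, 0.166, 0.986, -0.0]
wrist_force: [0.0, -0.2, -0.8]
gripper_width: 0.43
finger_force: 25.0
```

Release, retreat to one side of the dishes, and check.

jog_arm --delta_pos '[[0, 0, -0.002], [0, 0, -0.002], [0, 0, -0.002], [0, 0, -0.002], [0, 0, -0.002], [0, 0, -0.002], [0, 0, 0.02], [0, 0, 0.08], [0, 0, 0.16], [0, 0, 0.24]]' --turn '[[0, 0, 0], [0, 0, 0], [0, 0, 0], [0, 0, 0], [0, 0, 0], [0, 0, 0], [0, 0, 0], [0, 0, 0], [0, 0, 0], [0, 0, 0]]' --hand '[-1, -1, 1, 1, 1, 1, 1, 1, 1, 1]'

```text
time: 28.85
eef_pos: [0.516, -0.3909, 0.1401]
tcp_rot: [0.0, 0.166, 0.986, -0.0]
wrist_force: [0.3, -1.2, 0.0]
gripper_width: 1.003
finger_force: 0.0
```

jog_arm --delta_pos '[[0, 0, 0.1], [0, 0, 0.2], [0.1, 0.1, 0.3], [0.2, 0.2, 0.3], [0.2, 0.3, 0.3], [0.2, 0.4, 0.3], [0.2, 0.5, 0.3], [0.2, 0.6, 0.3], [0.2, 0.7, 0.3], [0.2, 0.8, 0.3]]' --turn '[[0, 0, 0], [0, 0, 0], [0, 0, 0], [0, 0, 0], [0, 0, 0], [0, 0, 0], [0, 0, 0], [0, 0, 0], [0, 0, 0], [0, 0, 0]]' --hand '[1, 1, 1, 1, 1, 1, 1, 1, 1, 1]'

```text
time: 30.1
eef_pos: [0.6159, 0.0106, 0.2891]
tcp_rot: [0.0, 0.166, 0.986, 0.0]
wrist_force: [0.1, 0.9, -0.2]
gripper_width: 0.998
finger_force: 0.0
```

jog_arm --delta_pos '[[0, 0.1, 0], [0, 0.2, 0], [0, 0.3, 0], [-0.1, 0.4, 0], [-0.2, 0.5, 0], [-0.2, 0.6, 0], [-0.3, 0.7, 0], [-0.4, 0.8, 0], [-0.4, 0.8, 0], [-0.4, 0.8, 0]]' --turn '[[0, 0, 0], [0, 0, 0], [0, 0, 0], [0, 0, 0], [0, 0, 0], [0, 0, 0], [0, 0, 0], [0, 0, 0], [0, 0, 0], [0, 0, 0]]' --hand '[1, 1, 1, 1, 1, 1, 1, 1, 1, 1]'

```text
time: 31.35
eef_pos: [0.4158, 0.4096, 0.2886]
tcp_rot: [0.0, 0.165, 0.986, 0.0]
wrist_force: [0.6, -0.5, -0.4]
gripper_width: 0.999
finger_force: 0.0
```

```bash
python3 - <<'E'
from bench import arm;from h import *
D={"red":(.4107,-.2155,.067),"blue":(.6466,.0638,.055),"green":(.640,-.0656,.057),"yellow":(.5163,-.3906,.061)}
for n in("top","side"):
    c=arm.read_camera(n);cv2.imwrite(f"pics/{n}1.png",c["color"])
    for k,d in D.items():
        for uv,a,ax in blobs(c,k):
            p=ray(c,uv,d[2])
            if np.hypot(*(p[:2]-d[:2]))<.05: print(n,k,np.round(uv),a,((p[:2]-d[:2])*1000).round(1))
print(arm.state()["eef_pos"])
E
```

```text
top red [384. 244.] 696.0 [-2.9  9.4]
top blue [269. 145.] 169.0 [0.5 1.2]
top blue [270. 149.] 213.5 [-9.3 -1.9]
top green [323. 147.] 161.5 [0.8 0.3]
top green [322. 151.] 195.0 [-9.9  2. ]
top yellow [459. 197.] 63.5 [ 0.6 -0.1]
top yellow [453. 200.] 211.0 [-6.5 15. ]
side red [238. 314.] 311.0 [ -3.1 -29.9]
side red [237. 298.] 224.5 [2.2 4.4]
side blue [312. 196.] 175.0 [-13.3 -36.5]
side blue [314. 182.] 135.5 [0.5 3.1]
side green [324. 238.] 192.5 [-13.7 -31.5]
side green [326. 225.] 152.5 [1.2 2.3]
side yellow [310. 375.] 113.5 [1.  1.3]
side yellow [308. 386.] 382.0 [ -8.1 -17.3]
[0.41792177 0.40742257 0.28860432]
```

View pics/top1.png

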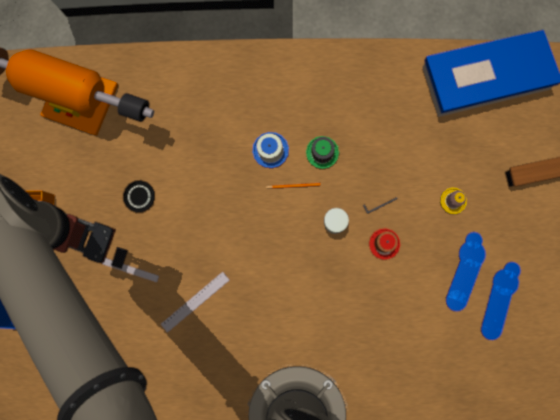

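View pics/side1.png

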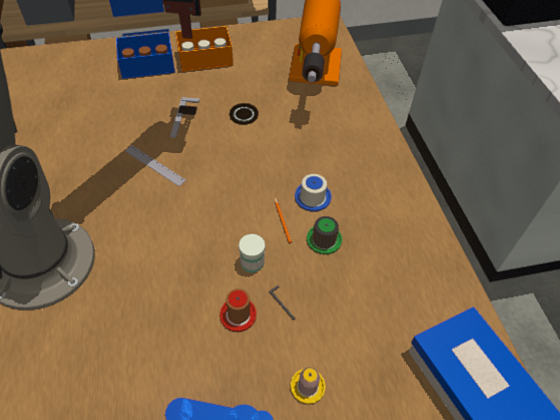

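The pictures show every head upright in its own dish: red (385,244), blue (270,148), green (322,150) and yellow (456,199). Offsets are within about 5 mm, the jar has not moved from (337,221), and the black dish is empty.

```bash
python3 -c "
from bench import arm
print(arm.job_done())"
```

```text
the job is handed in; nothing more can be done
None
```

All four heads are standing upright in the dishes of their hub colours, within about 5 mm of centre by my measurement; the jar is where it was, the black dish is empty, and the job is handed in (no verdict was returned).

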